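# Tidy the hall table into dish, box and tray

### The arm

A 7-joint arm with a two-finger parallel gripper is mounted at the origin on the work surface. World frame = base frame: x ahead of the robot, y to its left, z up, the work surface at z = 0. Lengths are in m, angles in rad, forces in N, time in s.
With the tool pointing down it reaches from about 0.4 to 0.85 m from the base axis. Payload 4.5 kg.
Tool frame: the origin (TCP) lies midway between the tips of the shut fingers; the grasp point (between the pads) lies 19 mm behind it; z points along the fingers, y is the line along which they close (so a half turn about z gives the same grasp; the last joint's range is limited). The gripper opens to 85 mm and grips with 20 to 120 N. Pads are 22 mm wide; open, the fingers measure 114 mm over their backs; the gripper's body (76 mm by 85 mm) begins 54 mm behind the grasp point. The pads swing forward as they close: fully open they stand 13 mm farther back than shut.
Start: joints at [1.251, 0.689, -0.195, 1.565, 0.157, 0.902, -0.215], TCP at [0.217, -0.586, 0.231] pointing down, gripper open.
Joint ranges: [-3.01, 3.01], [-0.46, 2.08], [-1.47, 1.51], [0.13, 2.56], [-1, 4.14], [0.04, 2.09], [-2.66, 2.66]. Speed limits (rad/s): [2.57, 2.57, 3.14, 3.14, 3.14, 3.14, 3.14].

### API

Orientations are given as a rotation vector (axis times angle).
In Python, from bench import env gives the robot as it stands. The module is installed in compiled form; this text tells all that it offers.
- The arm moves only by the tool move_arm, never from a script. Its argument "moves" is a list that holds one entry, the list of rows, each a list of 7 numbers: the shift along the tool's x, y, z in m, then the turn, a rotation vector about the tool's x, y, z in rad, then the finger opening in m, from 0 to 0.0854. A call has exactly 5 rows; each row is the pose to reach, as a shift and turn from the pose commanded when the call began, along the tool's axes at that moment; what a row does not reach only later rows make up. A row lasts 1/12 s, in which the tool goes at most 41.7 mm and 7.16 degrees, less where a joint would pass 70% of its speed; a pose out of reach is approached as far as the arm can. A call with a gripper value outside its range is refused whole. The fingers move at their own pace and stop on an object; "squeeze" is the grip in N (left out, the last holds). Time passes only in rows, so rows that repeat a pose let the fingers close, or fill a call up. It gives the time, the measured TCP pose, the force, the opening and the grip force at its end, in the units of the state.
- env.get_obs(): the state, without advancing time (a new reading comes with each control period).
- env.read_camera(name): name is "scene" or "top" or "wrist"; returns the picture (420x560x3 uint8, red, green, blue); there is no depth.
- env.calibration(name): a dict with "K" (3x3 intrinsics, pixels), "T" (4x4, takes a point from camera to world coordinates); the wrist camera has in their place "T_tool_cam" (4x4, takes a point from camera to tool coordinates, whose origin is the TCP and whose axes are the flange's). Camera axes: x right, y down, z forward; pixel columns grow to the right and rows downward; lengths in m; the calibration is good to about 2 mm. A picture is of the moment at which its call begins: read the wrist's pose just before it. calibration takes no time and is no camera call.
- env.hand_in(): hands the job in; it is judged then, once.
The state is a dict: "time": time; "q": joint angles; "joint_velocities": joint speeds; "tau": joint torques, N m; "position": TCP position; "eef_rot": TCP orientation; "contact_force": force on the tool from outside, world axes, zero at the start; "wrist_torque": the same for the moment, N m; "gripper_width": finger opening in m; "grasp_force": force on a finger pad.
Only numpy, scipy, OpenCV 4.12 (cv2) and the standard library are available. Lean on these libraries where they do the work, as an engineer would, in place of code of your own. Each camera call takes 0.05 s, during which the arm holds its last target. There are 200 camera calls.

### The job

Tidy the hall table: put both car-key fobs in the round dish, both shoe-polish tins in the small near-square wooden box and the glasses case lengthwise in the long tray. Each must lie flat on the floor of its holder, right way up, side by side and not on one another; set things down rather than dropping them, and leave the clay pig standing where it is.

Things in the scene. Friction and masses are not known exactly. Their poses are not given: they have to be found in the camera images.
- fob1: car-key fob, black plastic with three small round grey buttons on top and a short steel end at its +x end; 56 mm long (own x) x 34 wide (y) x 16 high (z), about 45 g (varies), lying flat buttons up; there are two alike. Origin: centre of the underside, z up
- fob2: car-key fob, black plastic with three small round grey buttons on top and a short steel end at its +x end; 56 mm long (own x) x 34 wide (y) x 16 high (z), about 45 g (varies), lying flat buttons up; there are two alike. Origin: centre of the underside, z up
- tin1: round flat shoe-polish tin, bare metal with a dark disc on the lid; diameter 56 mm, 22 mm high, about 90 g (varies), lying flat, lid up; there are two alike. Origin: centre of the underside, z up; its yaw means nothing
- tin2: round flat shoe-polish tin, bare metal with a dark disc on the lid; diameter 56 mm, 22 mm high, about 90 g (varies), lying flat, lid up; there are two alike. Origin: centre of the underside, z up; its yaw means nothing
- case: hard glasses case, dark grey rounded block with a thin seam and a small brass clasp; 140 mm long (own x) x 40 wide (y) x 36 high (z), about 110 g (varies), lying flat. Origin: centre of the underside, z up. Either end may lead
- dish: round white ceramic dish, fixed to the table; outside diameter 162 mm at the rim, rim 20 mm above the table, inside floor 148 mm across and 4 mm above the table. Origin: centre of the underside, z up. Two fobs fit end to end along a diameter
- box: small open dark wooden box, nearly square, fixed to the table; outside 142 mm (own x) x 124 mm (y) x 18 mm high, walls and floor 5 mm thick, so the inside is 132 x 114 mm and its floor 5 mm above the table. Origin: centre of the underside, z up. Two tins fit next to each other along its x
- tray: long open dark metal tray, fixed to the table; outside 182 mm (own x) x 100 mm (y) x 18 mm high, walls and floor 5 mm thick, so the inside is 172 x 90 mm and its floor 5 mm above the table. Origin: centre of the underside, z up
- pig: terracotta clay pig standing loose among the things to sort, about 95 mm long (own x, snout to +x), 42 wide, 58 high; not to be disturbed. Origin: on the table under its middle, z up
Mind the look-alikes: they are no part of the job. Leave any blue or orange look-alike of the tin1 alone.

How it is judged:
At the end, for the whole second after the job is handed in: Fobs flat in the dish (within 64 mm of its centre, underside below z 10 mm), tins flat in the box (within 50 mm in x, 40 in y of its centre, below 11 mm), case flat in the tray (28 mm in x, 32 in y, below 11 mm, aligned within 0.35 rad); tilts under 0.15 rad; all released and at rest (horizontal distance between each of fob1, fob2 and dish below 0.064 m and height (world z) of each of fob1, fob2 below 0.01 m and angle between each of fob1, tin1, fob2, tin2, case's own z axis and vertical below 0.15 rad and x of tin1 in the frame of box between -0.05 and 0.05 m and y of tin1 in the frame of box between -0.04 and 0.04 m and height (world z) of each of tin1, tin2, case below 0.011 m and x of tin2 in the frame of box between -0.05 and 0.05 m and y of tin2 in the frame of box between -0.04 and 0.04 m and x of case in the frame of tray between -0.028 and 0.028 m and y of case in the frame of tray between -0.032 and 0.032 m and angle between the x axis of case and the x axis of tray, either way round below 0.35 rad and linear speed of each of fob1, fob2, tin1, tin2, case below 0.02 m/s); the robot touches nothing.
It fails at once if a fob, tin or the case is let fall from more than 6 cm above the table ((height (world z) of fob1 above 0.06 m and contact force between fob1 and anything else below 0.001 N) or (height (world z) of fob2 above 0.06 m and contact force between fob2 and anything else below 0.001 N) or (height (world z) of tin1 above 0.06 m and contact force between tin1 and anything else below 0.001 N) or (height (world z) of tin2 above 0.06 m and contact force between tin2 and anything else below 0.001 N) or (height (world z) of case above 0.06 m and contact force between case and anything else below 0.001 N)).
It fails at once if the pig is pushed more than 30 mm from its place or tipped (distance of pig from where it was at the start of the episode above 0.03 m or angle between pig's own z axis and vertical above 0.3 rad).
It also fails if it takes over 128 s, if anything falls off the work surface, if the arm or the gripper's body presses on something with over 40 N, if the wrist force passes 120 N, or if a joint passes its speed limit or range.

## Working session

There is one attempt and no reset: what is moved stays moved. The work goes in short steps, Python scripts to look and compute and a tool call to move; the robot and the scene stay as the last step left them, time stands still between calls to the robot, and variables do not carry over. Pictures are saved under pics/ and viewed, at most 14 in all, crops included, and the job is handed in when it is done.

Besides the shell and the picture viewer there is one more tool, called after "Emit:" as name([rows], argument=value, ...), one row to a line, values as JSON. move_arm: Moves the arm, as the interface text tells. Its arguments: {"type":"object","properties":{"moves":{"type":"array"},"squeeze":{"type":"number"}},"required":["moves"]}

```bash
mkdir -p pics; python3 - <<'E'
from bench import env
import cv2,numpy as np
np.set_printoptions(precision=4,suppress=True)
o=env.get_obs();print(o['time'],o['position'],o['eef_rot'],o['gripper_width'])
for n in('scene','top'):
    im=env.read_camera(n);cv2.imwrite(f'pics/{n}0.png',im[:,:,::-1]);c=env.calibration(n);print(n,c['K'],c['T'])
print(env.calibration('wrist'))
E
```

```text
0.0 [ 0.2162 -0.5857  0.2305] [-3.0907 -0.5527  0.0008] 0.08560748894666538
scene [[476.6922   0.     273.9228]
 [  0.     476.6922 199.0639]
 [  0.       0.       1.    ]] [[-0.5702  0.5998 -0.5614  1.2556]
 [ 0.8214  0.4071 -0.3994  0.5416]
 [-0.0111 -0.6889 -0.7248  1.0608]
 [ 0.      0.      0.      1.    ]]
top [[479.8117   0.     280.1668]
 [  0.     479.8117 198.9835]
 [  0.       0.       1.    ]] [[-0.0013 -0.998   0.0628  0.4294]
 [-0.9998  0.     -0.0209  0.0195]
 [ 0.0209 -0.0628 -0.9978  1.1761]
 [ 0.      0.      0.      1.    ]]
{'K': array([[302.183 ,   0.    , 284.4802],
       [  0.    , 302.183 , 210.9829],
       [  0.    ,   0.    ,   1.    ]]), 'T_tool_cam': array([[-0.    , -0.9449, -0.3275,  0.0854],
       [ 1.    , -0.0003,  0.0007, -0.0009],
       [-0.0008, -0.3275,  0.9448, -0.1429],
       [ 0.    ,  0.    ,  0.    ,  1.    ]])}
```

View pics/top0.png

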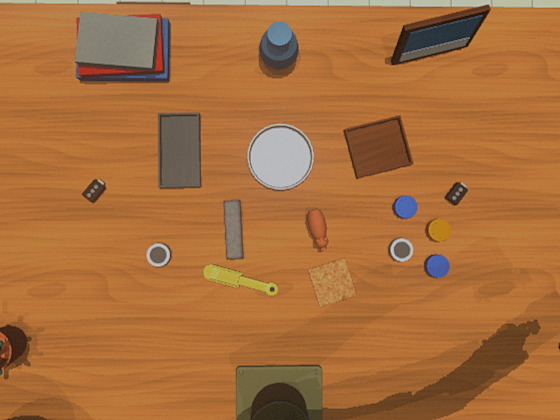

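View pics/scene0.png

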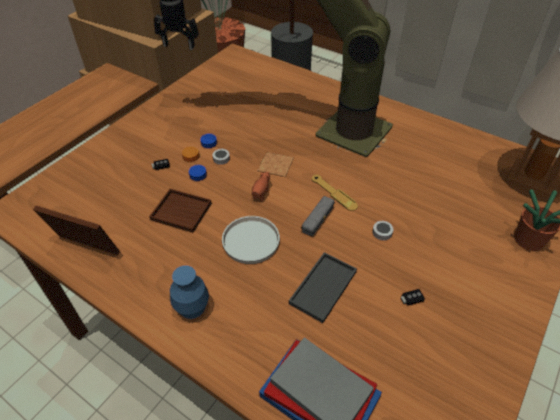

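The top view shows the fobs at about (94,190) and (456,193), and the tins at (158,255) and (401,250). The case is at (234,229) and the pig at (318,229). The tray is at (179,150), the dish at (280,157) and the box at (378,147). The blue and orange discs are decoys. The scene view shows the same things, and the arm covers none of them.

```bash
cat > h.py <<'E'
import cv2,numpy as np
from bench import env
from scipy.spatial.transform import Rotation as R
np.set_printoptions(precision=4,suppress=True)
def cam(n,o=None):
    c=env.calibration(n)
    if n!='wrist': return c['K'],c['T']
    o=o or env.get_obs();T=np.eye(4);T[:3,:3]=R.from_rotvec(o['eef_rot']).as_matrix();T[:3,3]=o['position']
    return c['K'],T@c['T_tool_cam']
def ray(KT,p):
    K,T=KT;d=T[:3,:3]@np.linalg.solve(K,[p[0],p[1],1]);return T[:3,3],d/np.linalg.norm(d)
def plane(KT,p,z):
    o,d=ray(KT,p);return o+d*(z-o[2])/d[2]
def tri(a,p,b,q):
    o1,d1=ray(a,p);o2,d2=ray(b,q);s=np.linalg.lstsq(np.c_[d1,-d2],o2-o1,rcond=None)[0]
    x,y=o1+s[0]*d1,o2+s[1]*d2;return (x+y)/2,np.linalg.norm(x-y)
def blob(m,p,r=60):
    cs,_=cv2.findContours(m.astype(np.uint8),cv2.RETR_EXTERNAL,cv2.CHAIN_APPROX_NONE)
    cs=[c for c in cs if cv2.contourArea(c)>25]
    return min(cs,key=lambda c:-cv2.pointPolygonTest(c,p,True))
def cen(c):
    M=cv2.moments(c);return np.array([M['m10'],M['m01']])/M['m00']
E
python3 - <<'E'
from h import *
seeds=dict(fobL=((94,190),(413,297)),fobR=((456,193),(161,164)),tinL=((158,255),(383,230)),tinR=((401,250),(221,156)),case=((234,229),(318,215)),
 dish=((280,157),(251,240)),tray=((179,150),(323,287)),box=((378,147),(181,210)),pig=((318,229),(260,186)))
A,B=cam('top'),cam('scene')
hz=dict(fobL=.008,fobR=.008,tinL=.011,tinR=.011,case=.018,dish=.02,tray=.018,box=.018,pig=.03)
ims={n:cv2.cvtColor(cv2.imread(f'pics/{n}0.png'),cv2.COLOR_BGR2HSV).astype(int) for n in('top','scene')}
vis=cv2.imread('pics/top0.png');vs=cv2.imread('pics/scene0.png')
for k,(a,b) in seeds.items():
    cs=[]
    for n,s,v in(('top',a,vis),('scene',b,vs)):
        H=ims[n];m=(H[...,1]<115)|(H[...,2]<70)
        if k=='box': m=H[...,2]<125
        if k=='pig': m=(H[...,0]<9)&(H[...,1]>100)
        m=cv2.morphologyEx(m.astype(np.uint8),cv2.MORPH_CLOSE,np.ones((3,3)))
        c=blob(m,s);cs.append(c);cv2.drawContours(v,[c],-1,(0,255,0),1)
    rc=[cv2.minAreaRect(c) for c in cs]
    pa,pb=(cen(c) for c in cs)
    X,e=tri(A,pa,B,pb)
    P=np.array([plane(A,p,hz[k])[:2] for p in cs[0][:,0]],np.float32)
    r=cv2.minAreaRect(P);bx=cv2.boxPoints(r);ed=[bx[1]-bx[0],bx[2]-bx[1]];L=max(ed,key=np.linalg.norm)
    print(k,pa,pb,'tri',X,'gap %.4f'%e,'rect c',np.array(r[0]),'size',np.array(r[1]),'yaw %.3f'%((np.arctan2(L[1],L[0])+np.pi/2)%np.pi-np.pi/2))
cv2.imwrite('pics/v1.png',np.hstack([vis[90:310,60:500],vs[110:330,120:460]]))
E
```

```text
fobL [ 94.1191 189.7985] [412.2416 297.0518] tri [0.5249 0.447  0.0071] gap 0.0018 rect c [0.526  0.4448] size [0.0334 0.0546] yaw -0.690
fobR [456.4476 192.623 ] [160.4198 164.2373] tri [ 0.5186 -0.4395  0.006 ] gap 0.0004 rect c [ 0.52   -0.4397] size [0.0332 0.0572] yaw -0.662
tinL [158.085 254.471] [382.5554 229.6891] tri [0.3691 0.2886 0.0127] gap 0.0006 rect c [0.3691 0.2889] size [0.0575 0.055 ] yaw 1.569
tinR [400.6853 249.4346] [220.7089 155.7958] tri [ 0.3796 -0.297   0.0118] gap 0.0012 rect c [ 0.3798 -0.2973] size [0.0562 0.0558] yaw 1.555
case [232.7879 229.2637] [317.4069 215.748 ] tri [0.4295 0.1092 0.0152] gap 0.0005 rect c [0.4299 0.1093] size [0.1402 0.0397] yaw 0.059
dish [279.9473 156.2802] [250.4004 239.0831] tri [ 0.6072 -0.0041  0.0102] gap 0.0012 rect c [ 0.6071 -0.0046] size [0.1615 0.1604] yaw 0.000
tray [178.4105 149.7984] [322.2687 286.7846] tri [0.6245 0.2435 0.0043] gap 0.0020 rect c [0.6218 0.2417] size [0.1812 0.0994] yaw 0.009
box [377.6061 146.9747] [180.4899 210.2437] tri [ 0.6323 -0.2467  0.0036] gap 0.0001 rect c [ 0.6299 -0.2433] size [0.1259 0.1459] yaw -1.322
pig [126.303   60.4958] [260.7077 186.2607] tri [0.7257 0.2012 0.4379] gap 0.1081 rect c [0.8753 0.3843] size [0.1477 0.2044] yaw -1.503
```

View pics/v1.png

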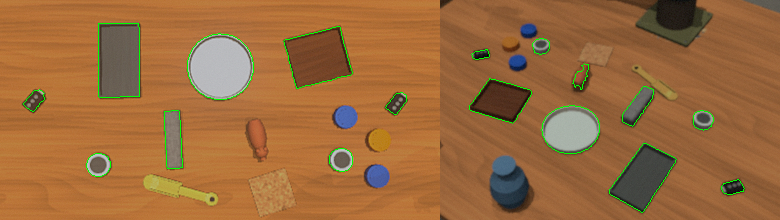

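Sizes and triangulated heights agree with the text; the pig contour failed in the top view, but I only need to stay clear of the pig. I start with the right-hand tin. Tool yaw 1.82 puts the closing axis along the box's y.

```bash
cat >> h.py <<'E'
def go(x,y,z,yaw):
    o=env.get_obs();M=R.from_rotvec(o['eef_rot']);T=R.from_euler('z',yaw)*R.from_rotvec([np.pi,0,0])
    print('t %.2f'%o['time'],o['position'],'shift',M.inv().apply(np.array([x,y,z])-o['position']),'turn',(M.inv()*T).as_rotvec(),'w %.4f f'%o['gripper_width'],o['contact_force'])
E
echo
```

Emit:
move_arm([
  [[0.026,-0.022,0.0,0,0,-0.12,0.085],[0.052,-0.044,0.0,0,0,-0.24,0.085],[0.078,-0.066,0.0,0,0,-0.36,0.085],[0.104,-0.088,0.0,0,0,-0.48,0.085],[0.13,-0.11,0,0,0,-0.6,0.085]],
], squeeze=40)

```text
time: 0.52
position: [0.3007, -0.4364, 0.2311]
eef_rot: [-2.786, -1.45, 0.0]
contact_force: [0.7, -0.8, -0.2]
gripper_width: 0.0851
grasp_force: 0.0
```

Emit:
move_arm([
  [[0,0,0.01,0,0,-0.12,0.085],[0,0,0.02,0,0,-0.24,0.085],[0,0,0.03,0,0,-0.36,0.085],[0,0,0.04,0,0,-0.48,0.085],[0,0,0.05,0,0,-0.6,0.085]],
])

```text
time: 0.93
position: [0.3002, -0.4379, 0.1806]
eef_rot: [-2.233, -2.209, 0.0]
contact_force: [0.6, 0.6, -0.1]
gripper_width: 0.0848
grasp_force: 0.0
```

```bash
python3 -c "
from h import *
go(.3797,-.2972,.13,1.82)"
```

```text
t 0.93 [ 0.3002 -0.4379  0.1806] shift [0.1415 0.078  0.0507] turn [-0.0003 -0.0004 -0.2602] w 0.0848 f [ 0.5801  0.6033 -0.0642]
```

Emit:
move_arm([
  [[0.03,0.017,0.01,0,0,-0.06,0.085],[0.06,0.034,0.02,0,0,-0.12,0.085],[0.09,0.051,0.03,0,0,-0.18,0.085],[0.12,0.068,0.04,0,0,-0.24,0.085],[0.1415,0.078,0.0507,0,0,-0.26,0.085]],
])

```text
time: 1.35
position: [0.3829, -0.2949, 0.1302]
eef_rot: [1.929, 2.479, 0.004]
contact_force: [0.8, -0.6, 0.1]
gripper_width: 0.0849
grasp_force: 0.0
```

Emit:
move_arm([
  [[0,0,0.0,0,0,0,0.085],[0,0,0,0,0,0,0.085],[0,0,0,0,0,0,0.085],[0,0,0,0,0,0,0.085],[0,0,0,0,0,0,0.085]],
])

```text
time: 1.77
position: [0.3801, -0.2994, 0.1308]
eef_rot: [1.939, 2.471, -0.001]
contact_force: [-0.1, 0.3, -0.5]
gripper_width: 0.0854
grasp_force: 0.0
```

```bash
python3 -c "
from h import *
go(.3797,-.2972,.003,1.82)
im=env.read_camera('wrist');cv2.imwrite('pics/w1.png',im[:,:,::-1])
K,T=cam('wrist')
p=K@(np.linalg.inv(T)@[.3797,-.2972,.022,1])[:3];print(p[:2]/p[2])"
```

```text
t 1.77 [ 0.3801 -0.2994  0.1308] shift [0.0023 0.0001 0.1278] turn [-0.0002  0.001  -0.009 ] w 0.0854 f [-0.0716  0.3499 -0.5298]
[283.5476 206.6018]
```

View pics/w1.png

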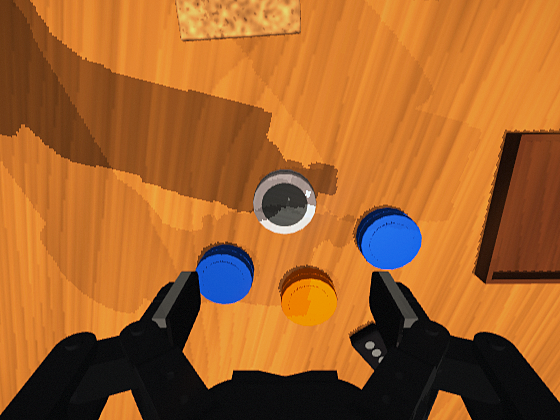

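The tin appears at (285,203) against the predicted (283.5,206.6), about 1–2 mm off. The fingers will clear the blue and orange decoys, so I go down.

Emit:
move_arm([
  [[0.003,0,0.025,0,0,-0.009,0.085],[0.003,0,0.05,0,0,-0.009,0.085],[0.003,0,0.075,0,0,-0.009,0.085],[0.003,0,0.095,0,0,-0.009,0.085],[0.003,0,0.105,0,0,-0.009,0.085]],
])

```text
time: 2.23
position: [0.3791, -0.2953, 0.0238]
eef_rot: [-1.925, -2.481, 0.001]
contact_force: [0.3, 0.8, -1.3]
gripper_width: 0.0848
grasp_force: 0.0
```

Emit:
move_arm([
  [[0,0,0.01,0,0,0,0.085],[0,0,0.02,0,0,0,0.085],[0,0,0.023,0,0,0,0.085],[0,0,0.023,0,0,0,0.07],[0,0,0.023,0,0,0,0.06]],
])

```text
time: 2.65
position: [0.3801, -0.2955, 0.0029]
eef_rot: [1.925, 2.482, -0.0]
contact_force: [-0.4, -0.6, -0.1]
gripper_width: 0.0637
grasp_force: 0.0
```

Emit:
move_arm([
  [[0,0,0,0,0,0,0.04],[0,0,0,0,0,0,0.04],[0,0,0,0,0,0,0.04],[0,0,0,0,0,0,0.04],[0,0,0,0,0,0,0.04]],
], squeeze=40)

```text
time: 3.07
position: [0.3801, -0.2955, 0.0036]
eef_rot: [1.925, 2.481, -0.0]
contact_force: [-0.9, 0.4, 6.4]
gripper_width: 0.0537
grasp_force: 42.6
```

Emit:
move_arm([
  [[0,0,0,0,0,0,0.04],[0,0,-0.005,0,0,0,0.04],[0,0,-0.01,0,0,0,0.04],[0,0,-0.02,0,0,0,0.04],[0,0,-0.03,0,0,0,0.04]],
])

```text
time: 3.48
position: [0.38, -0.295, 0.0333]
eef_rot: [-1.925, -2.483, 0.0]
contact_force: [-0.2, 0.8, -0.7]
gripper_width: 0.0541
grasp_force: 42.4
```

```bash
python3 -c "
from h import *
c,s=np.cos(1.82),np.sin(1.82)
go(.6299-.03*c,-.2433-.03*s,.1,1.82)
go(.6299+.03*c,-.2433+.03*s,.1,1.82)
im=env.read_camera('wrist');cv2.imwrite('pics/w2.png',im[:,:,::-1])"
```

```text
t 3.48 [ 0.38   -0.295   0.0333] shift [-0.0422  0.2548 -0.0668] turn [-0.0001 -0.      0.0029] w 0.0541 f [-0.2209  0.7876 -0.6619]
t 3.48 [ 0.38   -0.295   0.0333] shift [ 0.0178  0.255  -0.0668] turn [-0.0001 -0.      0.0029] w 0.0541 f [-0.2209  0.7876 -0.6619]
```

View pics/w2.png

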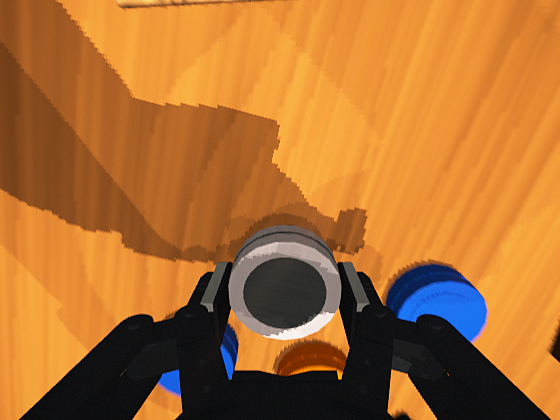

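The tin is held level between the pads. I carry it over the box, check with the wrist camera from two places, then set it down.

Emit:
move_arm([
  [[0,0,-0.02,0,0,0,0.04],[0,0,-0.045,0,0,0,0.04],[0,0.02,-0.065,0,0,0,0.04],[-0.007,0.055,-0.067,0,0,0,0.04],[-0.014,0.09,-0.067,0,0,0,0.04]],
])

```text
time: 3.95
position: [0.4712, -0.287, 0.1016]
eef_rot: [1.926, 2.48, -0.0]
contact_force: [1.0, -1.5, -0.9]
gripper_width: 0.0542
grasp_force: 42.7
```

Emit:
move_arm([
  [[0,0,0,0,0,0,0.04],[0,0,0,0,0,0,0.04],[0,0,0,0,0,0,0.04],[0,0,0,0,0,0,0.04],[0,0,0,0,0,0,0.04]],
])

```text
time: 4.37
position: [0.469, -0.2865, 0.0993]
eef_rot: [-1.925, -2.481, 0.002]
contact_force: [0.3, 0.4, 0.2]
gripper_width: 0.0541
grasp_force: 42.7
```

```bash
python3 -c "
from h import *
import pickle
go(.6384,-.2741,.1,1.82)
pickle.dump(cam('wrist'),open('c3.pkl','wb'))
im=env.read_camera('wrist');cv2.imwrite('pics/w3.png',im[:,:,::-1])"
```

```text
t 4.37 [ 0.469  -0.2865  0.0993] shift [-0.0301  0.1672 -0.0011] turn [-0.0022 -0.0004  0.0019] w 0.0541 f [0.2683 0.3936 0.2418]
```

Emit:
move_arm([
  [[-0.006,0.035,0,0,0,0,0.04],[-0.012,0.07,0,0,0,0,0.04],[-0.018,0.105,0,0,0,0,0.04],[-0.024,0.14,0,0,0,0,0.04],[-0.03,0.165,0,0,0,0,0.04]],
])

```text
time: 4.83
position: [0.6405, -0.2727, 0.0998]
eef_rot: [1.923, 2.483, 0.003]
contact_force: [1.1, 0.4, -1.0]
gripper_width: 0.0545
grasp_force: 42.7
```

Emit:
move_arm([
  [[0,0,0,0,0,0,0.04],[0,0,0,0,0,0,0.04],[0,0,0,0,0,0,0.04],[0,0,0,0,0,0,0.04],[0,0,0,0,0,0,0.04]],
])

```text
time: 5.25
position: [0.6363, -0.275, 0.0995]
eef_rot: [-1.925, -2.481, 0.003]
contact_force: [0.2, 1.0, -0.8]
gripper_width: 0.054
grasp_force: 42.8
```

```bash
python3 -c "
from h import *
import pickle
go(.6384,-.2741,.009,1.82)
pickle.dump(cam('wrist'),open('c4.pkl','wb'))
im=env.read_camera('wrist');cv2.imwrite('pics/w4.png',im[:,:,::-1])
a=cv2.imread('pics/w3.png');b=cv2.imread('pics/w4.png')
cv2.imwrite('pics/v34.png',cv2.resize(np.hstack([a,b]),None,fx=.7,fy=.7))"
```

```text
t 5.25 [ 0.6363 -0.275   0.0995] shift [0.0003 0.0024 0.0905] turn [-0.0019  0.0002  0.002 ] w 0.0540 f [ 0.1803  0.9834 -0.8198]
```

View pics/v34.png

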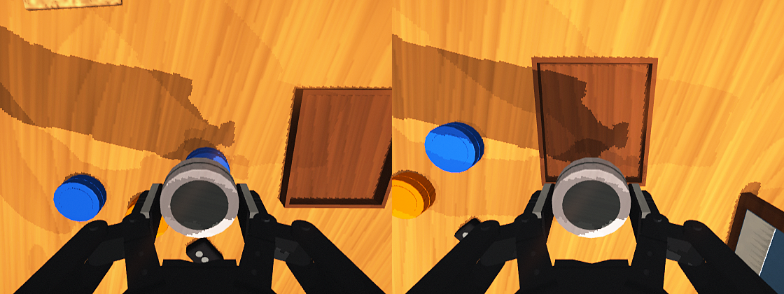

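The right picture (now over the box) shows the outer rim corners at full-image (199,83) and (379,83), with the floor inside. In the left picture the same rim corner lies at (423,126). I check the rim position and height from these.

```bash
python3 -c "
from h import *
import pickle
c3=pickle.load(open('c3.pkl','rb'));c4=pickle.load(open('c4.pkl','rb'))
# far-left rim corner and near-left rim corner refined by eye
print('far-left rim',tri(c3,(423,126),c4,(199,83)))
c,s=np.cos(1.82),np.sin(1.82);C=np.array([.631,-.245]);M=np.array([[c,s],[-s,c]])
for n,p,z in (('rim FL',(199,83),.018),('rim FR',(379,83),.018),('floor FL',(213,97),.005),('floor FR',(361,97),.005),('floor NL',(224,261),.005),('floor NR',(354,261),.005)):
    print(n,M@(plane(c4,p,z)[:2]-C))
g=cv2.cvtColor(cv2.imread('pics/w4.png'),cv2.COLOR_BGR2GRAY)
"
```

```text
far-left rim (array([ 0.5523, -0.1917,  0.0074]), np.float64(0.0007373116233947476))
rim FL [0.07   0.0604]
rim FR [ 0.0702 -0.0629]
floor FL [0.0613 0.0544]
floor FR [ 0.0615 -0.0544]
floor NL [-0.0742  0.055 ]
floor NR [-0.074  -0.0598]
```

The rim corners agree with the box centre estimate to about 1 mm. I set the first tin down.

Emit:
move_arm([
  [[0,0.002,0.02,0,0,0,0.04],[0,0.002,0.04,0,0,0,0.04],[0,0.002,0.055,0,0,0,0.04],[0,0.002,0.07,0,0,0,0.04],[0,0.002,0.08,0,0,0,0.04]],
])

```text
time: 5.72
position: [0.6388, -0.2736, 0.0177]
eef_rot: [-1.924, -2.481, 0.002]
contact_force: [-0.3, -0.4, -0.5]
gripper_width: 0.0539
grasp_force: 42.8
```

Emit:
move_arm([
  [[0,0,0.003,0,0,0,0.04],[0,0,0.006,0,0,0,0.04],[0,0,0.008,0,0,0,0.04],[0,0,0.01,0,0,0,0.04],[0,0,0.01,0,0,0,0.04]],
])

```text
time: 6.13
position: [0.6402, -0.2736, 0.01]
eef_rot: [1.924, 2.482, 0.0]
contact_force: [-0.4, -0.1, -1.3]
gripper_width: 0.0543
grasp_force: 42.8
```

```bash
python3 -c "
from h import *
go(.6384,-.2741,.009,1.82)"
```

```text
t 6.13 [ 0.6402 -0.2736  0.01  ] shift [-0.     -0.0019  0.001 ] turn [0.0006 0.0005 0.0028] w 0.0543 f [-0.3562 -0.0966 -1.3162]
```

Emit:
move_arm([
  [[0,0,0.001,0,0,0,0.04],[0,0,0.001,0,0,0,0.04],[0,0,0.002,0,0,0,0.04],[0,0,0.002,0,0,0,0.04],[0,0,0.002,0,0,0,0.04]],
])

```text
time: 6.55
position: [0.6403, -0.2737, 0.0087]
eef_rot: [1.924, 2.482, 0.0]
contact_force: [-1.7, 0.9, 6.0]
gripper_width: 0.0544
grasp_force: 43.3
```

Emit:
move_arm([
  [[0,0,0.001,0,0,0,0.04],[0,0,0.001,0,0,0,0.04],[0,0,0.001,0,0,0,0.04],[0,0,0.001,0,0,0,0.04],[0,0,0.001,0,0,0,0.04]],
])

```text
time: 6.97
position: [0.6403, -0.2737, 0.0087]
eef_rot: [1.924, 2.482, -0.0]
contact_force: [-3.9, -0.3, 11.6]
gripper_width: 0.0545
grasp_force: 43.9
```

Contact with the floor; release and go to the left tin.

Emit:
move_arm([
  [[0,0,-0.002,0,0,0,0.054],[0,0,-0.002,0,0,0,0.066],[0,0,-0.002,0,0,0,0.068],[0,0,-0.01,0,0,0,0.068],[0,0,-0.03,0,0,0,0.068]],
])

```text
time: 7.38
position: [0.6375, -0.2729, 0.0341]
eef_rot: [-1.921, -2.479, 0.004]
contact_force: [0.0, 0.8, -0.5]
gripper_width: 0.0681
grasp_force: 0.0
```

Emit:
move_arm([
  [[0,0,-0.03,0,0,0,0.085],[0,0,-0.06,0,0,0,0.085],[0,0,-0.085,0,0,0,0.085],[0.03,-0.006,-0.085,0,0,0,0.085],[0.065,-0.013,-0.085,0,0,0,0.085]],
])

```text
time: 7.8
position: [0.613, -0.2169, 0.124]
eef_rot: [1.928, 2.472, 0.002]
contact_force: [0.7, 0.4, -0.0]
gripper_width: 0.085
grasp_force: 0.0
```

```bash
python3 -c "
from h import *
go(.3695,.2888,.11,1.82)
im=env.read_camera('wrist');cv2.imwrite('pics/w5.png',im[:,:,::-1])"
```

```text
t 7.80 [ 0.613  -0.2169  0.124 ] shift [ 0.5498 -0.1132  0.0108] turn [ 0.0055  0.0046 -0.0034] w 0.0850 f [ 0.6712  0.3866 -0.0275]
```

View pics/w5.png

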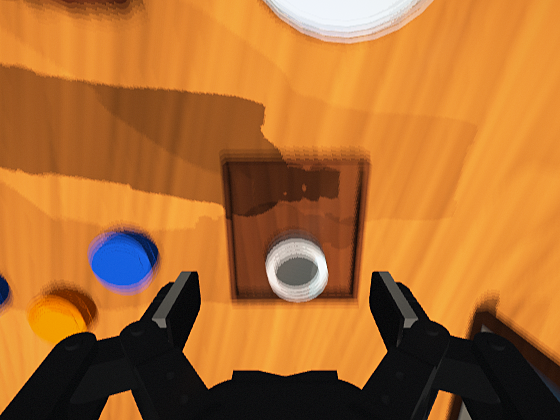

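The tin lies flat in the near half of the box at (297,270). On to the left tin.

Emit:
move_arm([
  [[0.03,-0.006,0,0,0,0,0.085],[0.068,-0.014,0,0,0,0,0.085],[0.106,-0.022,0,0,0,0,0.085],[0.144,-0.03,0,0,0,0,0.085],[0.182,-0.038,0,0,0,0,0.085]],
])

```text
time: 8.27
position: [0.5282, -0.0456, 0.122]
eef_rot: [1.925, 2.483, 0.001]
contact_force: [0.8, 0.1, 0.1]
gripper_width: 0.0849
grasp_force: 0.0
```

Emit:
move_arm([
  [[0.038,-0.008,0,0,0,0,0.085],[0.076,-0.016,0,0,0,0,0.085],[0.114,-0.024,0,0,0,0,0.085],[0.152,-0.032,0,0,0,0,0.085],[0.19,-0.04,0,0,0,0,0.085]],
])

```text
time: 8.68
position: [0.4421, 0.1287, 0.1219]
eef_rot: [1.924, 2.483, 0.001]
contact_force: [0.6, 1.0, -0.3]
gripper_width: 0.0851
grasp_force: 0.0
```

Emit:
move_arm([
  [[0.038,-0.007,0,0,0,0,0.085],[0.076,-0.014,0,0,0,0,0.085],[0.114,-0.021,0,0,0,0,0.085],[0.15,-0.028,0,0,0,0,0.085],[0.178,-0.035,0,0,0,0,0.085]],
])

```text
time: 9.1
position: [0.3631, 0.2946, 0.122]
eef_rot: [-1.919, -2.485, -0.004]
contact_force: [0.3, 0.6, -0.0]
gripper_width: 0.0849
grasp_force: 0.0
```

Emit:
move_arm([
  [[0,0,0,0,0,0,0.085],[0,0,0,0,0,0,0.085],[0,0,0,0,0,0,0.085],[0,0,0,0,0,0,0.085],[0,0,0,0,0,0,0.085]],
])

```text
time: 9.52
position: [0.3654, 0.2891, 0.1216]
eef_rot: [1.927, 2.48, -0.001]
contact_force: [-0.0, -1.0, -0.6]
gripper_width: 0.0848
grasp_force: 0.0
```

```bash
python3 - <<'E'
from h import *
go(.3693,.2888,.003,1.82)
o=env.get_obs();k=cam('wrist',o);im=env.read_camera('wrist');cv2.imwrite('pics/w6.png',im[:,:,::-1])
K,T=k;p=K@(np.linalg.inv(T)@[.3693,.2888,.022,1])[:3];p=p[:2]/p[2];print('pred',p)
H=cv2.cvtColor(im,cv2.COLOR_RGB2HSV);m=(H[...,1]<100);m[300:]=0
c=blob(cv2.morphologyEx(m.astype(np.uint8),cv2.MORPH_CLOSE,np.ones((5,5))),p)
(x,y),r=cv2.minEnclosingCircle(c);print('seen',x,y,r,plane(k,(x,y),.018))
E
```

```text
t 9.52 [0.3654 0.2891 0.1216] shift [-0.0011  0.0037  0.1186] turn [-0.      0.0011  0.0001] w 0.0848 f [-0.0078 -1.0338 -0.5662]
pred [287.9586 213.6977]
seen 287.47454833984375 209.82424926757812 33.286163330078125 [0.3684 0.2908 0.018 ]
```

Emit:
move_arm([
  [[0,0.0035,0.025,0,0,0,0.085],[0,0.0035,0.05,0,0,0,0.085],[0,0.0035,0.075,0,0,0,0.085],[0,0.0035,0.09,0,0,0,0.085],[0,0.0035,0.1,0,0,0,0.085]],
])

```text
time: 9.98
position: [0.3679, 0.2903, 0.0199]
eef_rot: [1.926, 2.482, -0.003]
contact_force: [-0.7, -0.9, -0.3]
gripper_width: 0.0851
grasp_force: 0.0
```

Emit:
move_arm([
  [[0,0,0.01,0,0,0,0.085],[0,0,0.015,0,0,0,0.085],[0,0,0.018,0,0,0,0.085],[0,0,0.018,0,0,0,0.07],[0,0,0.018,0,0,0,0.06]],
])

```text
time: 10.4
position: [0.3683, 0.2914, 0.0039]
eef_rot: [1.925, 2.482, 0.001]
contact_force: [-0.3, 0.4, 0.5]
gripper_width: 0.0635
grasp_force: 0.0
```

Emit:
move_arm([
  [[0,0,0,0,0,0,0.04],[0,0,0,0,0,0,0.04],[0,0,0,0,0,0,0.04],[0,0,0,0,0,0,0.04],[0,0,0,0,0,0,0.04]],
])

```text
time: 10.82
position: [0.3682, 0.2915, 0.0043]
eef_rot: [1.925, 2.482, 0.001]
contact_force: [-0.5, -0.1, 6.5]
gripper_width: 0.0543
grasp_force: 42.8
```

Emit:
move_arm([
  [[0,0,0,0,0,0,0.04],[0,0,-0.01,0,0,0,0.04],[0,0,-0.035,0,0,0,0.04],[0,0,-0.07,0,0,0,0.04],[0,0,-0.1,0,0,0,0.04]],
])

```text
time: 11.23
position: [0.3677, 0.2911, 0.105]
eef_rot: [1.924, 2.483, -0.001]
contact_force: [0.9, 0.1, -0.2]
gripper_width: 0.054
grasp_force: 42.6
```

```bash
python3 -c "
from h import *
c,s=np.cos(1.82),np.sin(1.82)
go(.631+.0305*c,-.2455+.0305*s,.1,1.82)"
```

```text
t 11.23 [0.3677 0.2911 0.105 ] shift [-0.5548  0.1211  0.0054] turn [-0.0005  0.0009  0.0031] w 0.0540 f [ 0.9215  0.0788 -0.205 ]
```

Emit:
move_arm([
  [[-0.025,0.005,0,0,0,0,0.04],[-0.062,0.013,0,0,0,0,0.04],[-0.1,0.022,0,0,0,0,0.04],[-0.138,0.03,0,0,0,0,0.04],[-0.176,0.038,0,0,0,0,0.04]],
])

```text
time: 11.65
position: [0.4493, 0.1288, 0.1039]
eef_rot: [1.924, 2.483, 0.0]
contact_force: [0.4, 0.1, -0.8]
gripper_width: 0.054
grasp_force: 42.6
```

Emit:
move_arm([
  [[-0.038,0.008,0,0,0,0,0.04],[-0.076,0.016,0,0,0,0,0.04],[-0.114,0.024,0,0,0,0,0.04],[-0.152,0.032,0,0,0,0,0.04],[-0.19,0.041,0,0,0,0,0.04]],
])

```text
time: 12.07
position: [0.5358, -0.0456, 0.1038]
eef_rot: [-1.925, -2.482, 0.001]
contact_force: [0.8, 0.1, -1.6]
gripper_width: 0.0538
grasp_force: 42.6
```

Emit:
move_arm([
  [[-0.038,0.008,0,0,0,0,0.04],[-0.076,0.016,0,0,0,0,0.04],[-0.114,0.025,0,0,0,0,0.04],[-0.15,0.034,0,0,0,0,0.04],[-0.188,0.042,0,0,0,0,0.04]],
])

```text
time: 12.48
position: [0.6233, -0.2168, 0.1037]
eef_rot: [-1.925, -2.482, -0.0]
contact_force: [0.7, 1.4, -1.7]
gripper_width: 0.0543
grasp_force: 42.6
```

Emit:
move_arm([
  [[0,0,0,0,0,0,0.04],[0,0,0,0,0,0,0.04],[0,0,0,0,0,0,0.04],[0,0,0,0,0,0,0.04],[0,0,0,0,0,0,0.04]],
])

```text
time: 12.9
position: [0.623, -0.2128, 0.1038]
eef_rot: [-1.921, -2.485, -0.001]
contact_force: [0.3, 0.6, -1.5]
gripper_width: 0.0543
grasp_force: 42.6
```

```bash
python3 -c "
from h import *
c,s=np.cos(1.82),np.sin(1.82)
go(.631+.0315*c,-.2455+.0315*s,.009,1.82)
K=cam('top');im=env.read_camera('top');cv2.imwrite('pics/t7.png',im[100:300,60:500,::-1])
im=env.read_camera('wrist');cv2.imwrite('pics/w7.png',im[:,:,::-1])"
```

```text
t 12.90 [ 0.623  -0.2128  0.1038] shift [-0.0022 -0.0003  0.0948] turn [-0.0003 -0.001   0.0056] w 0.0543 f [ 0.3188  0.5829 -1.4548]
```

View pics/w7.png

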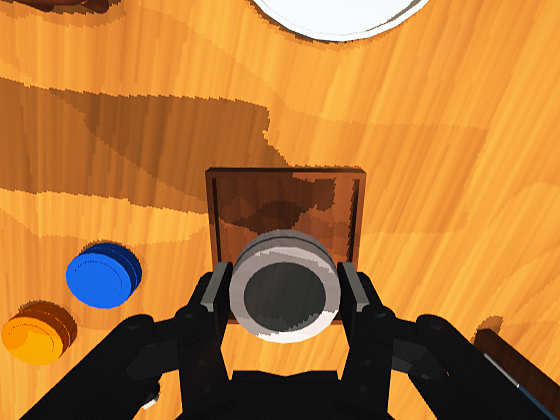

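The held tin hangs over the box, whose far rim corners are at (207,170) and (366,170). I check these against the measured pose and descend part of the way.

```bash
python3 -c "
from h import *
c,s=np.cos(1.82),np.sin(1.82);C=np.array([.631,-.245]);M=np.array([[c,s],[-s,c]]);k=cam('wrist')
for p in ((206,169),(367,169)): print(M@(plane(k,p,.018)[:2]-C))"
```

```text
[0.0723 0.0593]
[ 0.0729 -0.0638]
```

Emit:
move_arm([
  [[0,0,0.015,0,0,0,0.04],[0,0,0.03,0,0,0,0.04],[0,0,0.045,0,0,0,0.04],[0,0,0.06,0,0,0,0.04],[0,0,0.065,0,0,0,0.04]],
])

```text
time: 13.42
position: [0.6211, -0.2144, 0.0352]
eef_rot: [-1.921, -2.48, 0.004]
contact_force: [-0.8, 0.2, -1.3]
gripper_width: 0.0539
grasp_force: 42.6
```

Emit:
move_arm([
  [[0,0,0,0,0,0,0.04],[0,0,0,0,0,0,0.04],[0,0,0,0,0,0,0.04],[0,0,0,0,0,0,0.04],[0,0,0,0,0,0,0.04]],
])

```text
time: 13.83
position: [0.6239, -0.215, 0.0394]
eef_rot: [1.924, 2.482, 0.001]
contact_force: [0.8, -0.5, -0.9]
gripper_width: 0.0545
grasp_force: 42.6
```

```bash
python3 -c "
from h import *
c,s=np.cos(1.82),np.sin(1.82)
go(.631+.0315*c,-.2455+.0315*s,.009,1.82)"
```

```text
t 13.83 [ 0.6239 -0.215   0.0394] shift [ 0.0002 -0.0006  0.0304] turn [0.0013 0.0008 0.0027] w 0.0545 f [ 0.7677 -0.4664 -0.8688]
```

Emit:
move_arm([
  [[0,0,0.01,0,0,0,0.04],[0,0,0.02,0,0,0,0.04],[0,0,0.026,0,0,0,0.04],[0,0,0.028,0,0,0,0.04],[0,0,0.029,0,0,0,0.04]],
])

```text
time: 14.25
position: [0.622, -0.2148, 0.0094]
eef_rot: [-1.923, -2.481, 0.003]
contact_force: [-5.2, 0.5, 13.6]
gripper_width: 0.0539
grasp_force: 44.0
```

Emit:
move_arm([
  [[0,0,0.001,0,0,0,0.04],[0,0,0.001,0,0,0,0.04],[0,0,0.0015,0,0,0,0.04],[0,0,0.0015,0,0,0,0.04],[0,0,0.0015,0,0,0,0.04]],
])

```text
time: 14.67
position: [0.622, -0.2148, 0.0094]
eef_rot: [-1.924, -2.482, 0.004]
contact_force: [-6.4, 1.2, 14.2]
gripper_width: 0.054
grasp_force: 44.1
```

Contact at the expected floor height. I release, lift and go to the right-hand fob, turning to yaw 2.48.

Emit:
move_arm([
  [[0,0,-0.002,0,0,0,0.054],[0,0,-0.002,0,0,0,0.066],[0,0,-0.002,0,0,0,0.068],[0,0,-0.01,0,0,0,0.068],[0,0,-0.03,0,0,0,0.068]],
])

```text
time: 15.08
position: [0.6211, -0.2144, 0.0358]
eef_rot: [-1.921, -2.48, 0.004]
contact_force: [0.6, 0.3, 0.3]
gripper_width: 0.0682
grasp_force: 0.0
```

Emit:
move_arm([
  [[0,0,-0.03,0,0,0,0.085],[0,0,-0.06,0,0,0,0.085],[0,0,-0.09,0,0,0,0.085],[-0.02,-0.016,-0.09,0,0,-0.1,0.085],[-0.045,-0.036,-0.09,0,0,-0.2,0.085]],
])

```text
time: 15.5
position: [0.6033, -0.2638, 0.1317]
eef_rot: [1.649, 2.667, 0.008]
contact_force: [0.9, -1.1, 0.0]
gripper_width: 0.0854
grasp_force: 0.0
```

```bash
python3 -c "
from h import *
go(.5193,-.4396,.11,2.48)"
```

```text
t 15.50 [ 0.6033 -0.2638  0.1317] shift [-0.1197 -0.1538  0.0209] turn [ 0.0064  0.0038 -0.446 ] w 0.0854 f [ 0.8813 -1.1143  0.0016]
```

Emit:
move_arm([
  [[-0.024,-0.03,0.004,0,0,-0.1,0.085],[-0.048,-0.06,0.008,0,0,-0.2,0.085],[-0.072,-0.092,0.012,0,0,-0.3,0.085],[-0.096,-0.124,0.016,0,0,-0.4,0.085],[-0.12,-0.154,0.02,0,0,-0.45,0.085]],
])

```text
time: 15.92
position: [0.5119, -0.4448, 0.1081]
eef_rot: [-1.025, -2.969, 0.001]
contact_force: [0.0, -1.3, 0.5]
gripper_width: 0.0849
grasp_force: 0.0
```

Emit:
move_arm([
  [[0,0,0,0,0,0,0.085],[0,0,0,0,0,0,0.085],[0,0,0,0,0,0,0.085],[0,0,0,0,0,0,0.085],[0,0,0,0,0,0,0.085]],
])

```text
time: 16.33
position: [0.515, -0.4405, 0.1087]
eef_rot: [1.026, 2.968, 0.002]
contact_force: [0.6, 0.7, 1.6]
gripper_width: 0.0849
grasp_force: 0.0
```

```bash
cat >> h.py <<'E'
def wfob(g,name,thr=70,z=.012):
    o=env.get_obs();k=cam('wrist',o);im=env.read_camera('wrist');cv2.imwrite(f'pics/{name}.png',im[:,:,::-1])
    K,T=k;p=K@(np.linalg.inv(T)@[*g,z,1])[:3];p=p[:2]/p[2]
    m=(im.max(2)<thr).astype(np.uint8);m[290:]=0
    c=blob(cv2.morphologyEx(m,cv2.MORPH_CLOSE,np.ones((9,9))),p)
    r=cv2.minAreaRect(np.array([plane(k,q,z)[:2] for q in c[:,0]],np.float32));b=cv2.boxPoints(r)
    L=max([b[1]-b[0],b[2]-b[1]],key=np.linalg.norm)
    print('pred',p,'seen',cen(c),np.array(r[0]),np.array(r[1]),'yaw %.3f'%(np.arctan2(L[1],L[0])%np.pi))
E
python3 -c "
from h import *
go(.5193,-.4396,.004,2.48)
wfob((.5193,-.4396),'w8')"
```

```text
t 16.33 [ 0.515  -0.4405  0.1087] shift [-0.0027  0.0032  0.1047] turn [ 0.0012  0.0004 -0.0041] w 0.0849 f [0.5668 0.6848 1.5978]
pred [287.0245 215.8831] seen [287.7872 209.1304] [ 0.5156 -0.4359] [0.0339 0.0516] yaw 2.485
```

View pics/w8.png

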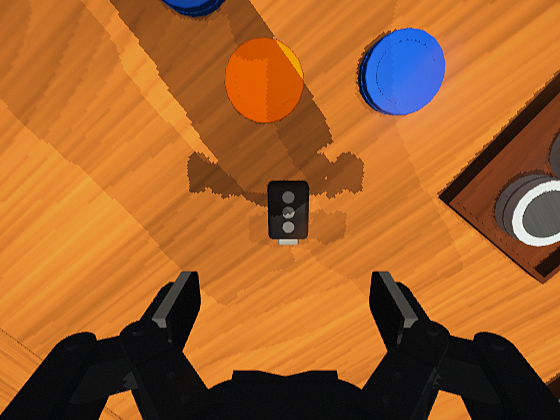

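The fob is at (288,210), square between the fingers, with its steel end toward the gripper. The right tin, just placed, shows in the box. I descend for the fob.

Emit:
move_arm([
  [[-0.001,0.0035,0.025,0,0,0,0.085],[-0.0015,0.0035,0.05,0,0,0,0.075],[-0.0015,0.0035,0.07,0,0,0,0.065],[-0.0015,0.0035,0.082,0,0,0,0.06],[-0.0015,0.0035,0.09,0,0,0,0.06]],
])

```text
time: 16.8
position: [0.5167, -0.4396, 0.0166]
eef_rot: [-1.028, -2.967, -0.001]
contact_force: [-0.1, -0.9, -0.4]
gripper_width: 0.0599
grasp_force: 0.0
```

Emit:
move_arm([
  [[0,0,0.005,0,0,0,0.06],[0,0,0.01,0,0,0,0.06],[0,0,0.0125,0,0,0,0.055],[0,0,0.0125,0,0,0,0.045],[0,0,0.0125,0,0,0,0.04]],
])

```text
time: 17.22
position: [0.5173, -0.4411, 0.0063]
eef_rot: [1.031, 2.966, -0.0]
contact_force: [0.3, -1.2, 0.9]
gripper_width: 0.04
grasp_force: 0.0
```

Emit:
move_arm([
  [[0,0,0,0,0,0,0.02],[0,0,0,0,0,0,0.02],[0,0,0,0,0,0,0.02],[0,0,0,0,0,0,0.02],[0,0,0,0,0,0,0.02]],
])

```text
time: 17.63
position: [0.5175, -0.4412, 0.0066]
eef_rot: [1.031, 2.966, -0.001]
contact_force: [-0.2, 0.4, 4.5]
gripper_width: 0.0326
grasp_force: 40.4
```

Emit:
move_arm([
  [[0,0,0,0,0,0,0.02],[0,0,-0.01,0,0,0,0.02],[0,0,-0.035,0,0,0,0.02],[0,0,-0.07,0,0,0,0.02],[0,0,-0.1,0,0,0,0.02]],
])

```text
time: 18.05
position: [0.5165, -0.4404, 0.1069]
eef_rot: [-1.03, -2.967, -0.001]
contact_force: [1.3, -0.5, -0.4]
gripper_width: 0.0324
grasp_force: 39.8
```

```bash
python3 -c "
from h import *
u=np.array([np.cos(2.48),np.sin(2.48)])
go(.608-.032*u[0],-.0045-.032*u[1],.1,2.48)
go(.608+.032*u[0],-.0045+.032*u[1],.1,2.48)
im=env.read_camera('wrist');cv2.imwrite('pics/w9.png',im[180:400,150:420,::-1])"
```

```text
t 18.05 [ 0.5165 -0.4404  0.1069] shift [0.1664 0.399  0.0072] turn [ 0.0002 -0.001  -0.0069] w 0.0324 f [ 1.2654 -0.4524 -0.3694]
t 18.05 [ 0.5165 -0.4404  0.1069] shift [0.2304 0.3986 0.0073] turn [ 0.0002 -0.001  -0.0069] w 0.0324 f [ 1.2654 -0.4524 -0.3694]
```

View pics/w9.png

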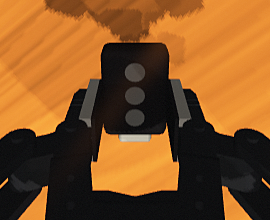

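The fob is held squarely. I carry it to the dish.

Emit:
move_arm([
  [[0.008,0.02,0,0,0,0,0.02],[0.02,0.048,0,0,0,0,0.02],[0.034,0.082,0,0,0,0,0.02],[0.048,0.115,0,0,0,0,0.02],[0.062,0.149,0,0,0,0,0.02]],
])

```text
time: 18.52
position: [0.5603, -0.2843, 0.1058]
eef_rot: [-1.033, -2.967, 0.0]
contact_force: [1.0, -0.7, -1.0]
gripper_width: 0.0332
grasp_force: 39.8
```

Emit:
move_arm([
  [[0.014,0.034,0,0,0,0,0.02],[0.028,0.068,0,0,0,0,0.02],[0.042,0.102,0,0,0,0,0.02],[0.056,0.136,0,0,0,0,0.02],[0.07,0.168,0,0,0,0,0.02]],
])

```text
time: 18.93
position: [0.6101, -0.1081, 0.1058]
eef_rot: [1.03, 2.968, 0.0]
contact_force: [0.5, -0.6, -0.4]
gripper_width: 0.0328
grasp_force: 39.8
```

Emit:
move_arm([
  [[0.014,0.034,0,0,0,0,0.02],[0.026,0.062,0,0,0,0,0.02],[0.034,0.081,0,0,0,0,0.02],[0.034,0.081,0,0,0,0,0.02],[0.034,0.081,0,0,0,0,0.02]],
])

```text
time: 19.35
position: [0.6333, -0.0237, 0.1058]
eef_rot: [-1.026, -2.969, -0.001]
contact_force: [0.7, 0.2, -1.0]
gripper_width: 0.0328
grasp_force: 39.8
```

```bash
cat >> h.py <<'E'
def wdish(name):
    o=env.get_obs();k=cam('wrist',o);im=env.read_camera('wrist');cv2.imwrite(f'pics/{name}.png',im[:,:,::-1])
    H=cv2.cvtColor(im,cv2.COLOR_RGB2HSV);m=((H[...,1]<60)&(H[...,2]>90)).astype(np.uint8)
    cs,_=cv2.findContours(m,cv2.RETR_EXTERNAL,cv2.CHAIN_APPROX_NONE);c=max(cs,key=cv2.contourArea)[:,0]
    c=cv2.convexHull(c)[:,0];c=c[(c[:,1]<230)&(c[:,1]>2)&(c[:,0]>2)&(c[:,0]<557)]
    P=np.array([plane(k,q,.02)[:2] for q in c]);s=np.linalg.lstsq(np.c_[2*P,np.ones(len(P))],(P**2).sum(1),rcond=None)[0]
    print('dish',s[:2],'r',np.sqrt(s[2]+s[:2]@s[:2]),len(P))
E
python3 -c "
from h import *
go(.6333,-.0242,.011,2.48)
wdish('w10')"
```

```text
t 19.35 [ 0.6333 -0.0237  0.1058] shift [-0.0003 -0.0005  0.0948] turn [ 0.0004 -0.0003 -0.004 ] w 0.0328 f [ 0.6954  0.2088 -0.9664]
dish [ 0.6063 -0.0039] r 0.08019040827875921 44
```

View pics/w10.png

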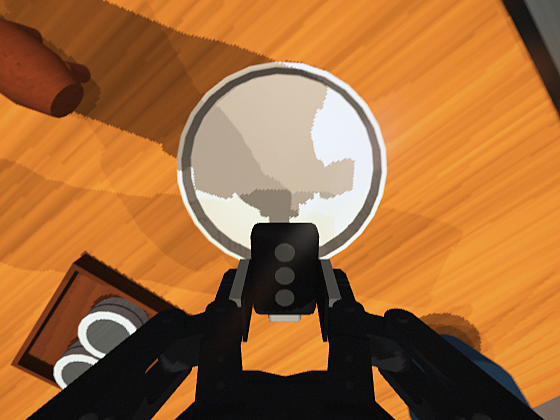

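The dish centre fits at (0.606,-0.004), radius 80 mm. The picture also shows both tins side by side in the box, bottom left. I set the fob down.

Emit:
move_arm([
  [[0,0,0.02,0,0,0,0.02],[0,0,0.042,0,0,0,0.02],[0,0,0.062,0,0,0,0.02],[0,0,0.078,0,0,0,0.02],[0,0,0.085,0,0,0,0.02]],
])

```text
time: 19.82
position: [0.6316, -0.0282, 0.0181]
eef_rot: [-1.033, -2.964, 0.005]
contact_force: [-0.1, -0.1, -0.3]
gripper_width: 0.0327
grasp_force: 39.8
```

Emit:
move_arm([
  [[0,0,0.003,0,0,0,0.02],[0,0,0.006,0,0,0,0.02],[0,0,0.008,0,0,0,0.02],[0,0,0.0095,0,0,0,0.02],[0,0,0.0095,0,0,0,0.02]],
])

```text
time: 20.23
position: [0.6338, -0.0256, 0.0116]
eef_rot: [1.031, 2.967, 0.0]
contact_force: [0.1, 0.4, 0.2]
gripper_width: 0.0325
grasp_force: 39.8
```

Emit:
move_arm([
  [[0,0,0.001,0,0,0,0.02],[0,0,0.001,0,0,0,0.02],[0,0,0.001,0,0,0,0.02],[0,0,0.001,0,0,0,0.02],[0,0,0.001,0,0,0,0.02]],
])

```text
time: 20.65
position: [0.6339, -0.0255, 0.0106]
eef_rot: [1.031, 2.967, 0.001]
contact_force: [0.1, 0.3, 2.9]
gripper_width: 0.0327
grasp_force: 40.2
```

Emit:
move_arm([
  [[0,0,0,0,0,0,0.04],[0,0,0,0,0,0,0.052],[0,0,0,0,0,0,0.052],[0,0,-0.01,0,0,0,0.052],[0,0,-0.03,0,0,0,0.052]],
])

```text
time: 21.07
position: [0.6314, -0.026, 0.0385]
eef_rot: [-1.029, -2.964, 0.004]
contact_force: [0.6, -0.9, 0.6]
gripper_width: 0.0519
grasp_force: 0.0
```

Emit:
move_arm([
  [[0,0,-0.03,0,0,0,0.06],[0,0,-0.06,0,0,0,0.085],[0.01,0.008,-0.075,0,0,0,0.085],[0.038,0.03,-0.075,0,0,0,0.085],[0.066,0.053,-0.075,0,0,0,0.085]],
])

```text
time: 21.48
position: [0.6151, 0.0563, 0.1166]
eef_rot: [1.037, 2.962, 0.001]
contact_force: [-0.5, -0.1, 0.4]
gripper_width: 0.085
grasp_force: 0.0
```

Emit:
move_arm([
  [[0.03,0.025,0,0,0,0,0.085],[0.06,0.049,0,0,0,0,0.085],[0.09,0.073,0,0,0,0,0.085],[0.12,0.098,0,0,0,0,0.085],[0.15,0.122,0,0,0,0,0.085]],
])

```text
time: 21.9
position: [0.571, 0.2483, 0.1154]
eef_rot: [-1.03, -2.968, -0.0]
contact_force: [0.3, 0.2, 0.1]
gripper_width: 0.0849
grasp_force: 0.0
```

Emit:
move_arm([
  [[0.03,0.025,0,0,0,0,0.085],[0.06,0.049,0,0,0,0,0.085],[0.09,0.073,0,0,0,0,0.085],[0.12,0.098,0,0,0,0.01,0.085],[0.145,0.118,0,0,0,0.03,0.085]],
])

```text
time: 22.32
position: [0.5291, 0.4323, 0.1154]
eef_rot: [-1.071, -2.951, -0.002]
contact_force: [-0.3, 1.1, -0.5]
gripper_width: 0.085
grasp_force: 0.0
```

Emit:
move_arm([
  [[0.008,0.007,0,0,0,0,0.085],[0.014,0.012,0,0,0,0,0.085],[0.014,0.012,0,0,0,0,0.085],[0.014,0.012,0,0,0,0,0.085],[0.014,0.012,0,0,0,0,0.085]],
])

```text
time: 22.73
position: [0.5302, 0.4436, 0.1147]
eef_rot: [1.079, 2.949, -0.004]
contact_force: [0.4, -0.9, 0.4]
gripper_width: 0.0853
grasp_force: 0.0
```

```bash
python3 -c "
from h import *
go(.5255,.446,.006,2.45)
wfob((.5255,.446),'w11')"
```

```text
t 22.73 [0.5302 0.4436 0.1147] shift [ 0.0053 -0.001   0.1087] turn [-0.0016  0.0021 -0.0098] w 0.0853 f [ 0.3625 -0.9471  0.4321]
pred [281.9858 204.6251] seen [282.5456 198.3387] [0.5222 0.4492] [0.0335 0.051 ] yaw 2.459
```

View pics/w11.png

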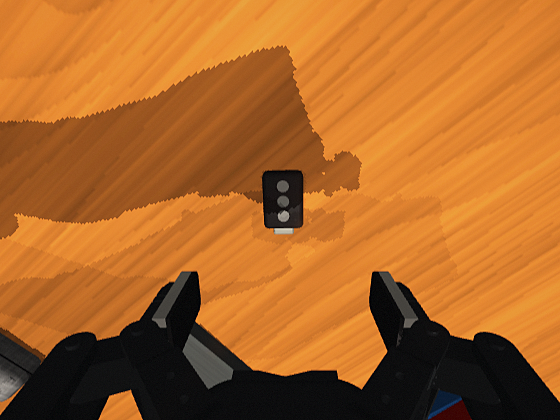

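The second fob is at (283,199), with its steel end toward the gripper. I grasp it the same way.

Emit:
move_arm([
  [[0.003,-0.001,0.025,0,0,-0.006,0.085],[0.006,-0.001,0.05,0,0,-0.006,0.075],[0.006,-0.001,0.072,0,0,-0.006,0.065],[0.006,-0.001,0.086,0,0,-0.006,0.06],[0.006,-0.001,0.094,0,0,-0.006,0.06]],
])

```text
time: 23.2
position: [0.5238, 0.4469, 0.0189]
eef_rot: [-1.069, -2.954, 0.006]
contact_force: [1.1, -1.0, 0.4]
gripper_width: 0.0601
grasp_force: 0.0
```

Emit:
move_arm([
  [[0,0,0.005,0,0,0,0.06],[0,0,0.01,0,0,0,0.06],[0,0,0.014,0,0,0,0.055],[0,0,0.014,0,0,0,0.045],[0,0,0.014,0,0,0,0.04]],
])

```text
time: 23.62
position: [0.5239, 0.4497, 0.0076]
eef_rot: [1.067, 2.955, 0.001]
contact_force: [0.7, -0.1, 0.5]
gripper_width: 0.0403
grasp_force: 0.0
```

Emit:
move_arm([
  [[0,0,0,0,0,0,0.02],[0,0,0,0,0,0,0.02],[0,0,0,0,0,0,0.02],[0,0,0,0,0,0,0.02],[0,0,0,0,0,0,0.02]],
])

```text
time: 24.03
position: [0.524, 0.45, 0.008]
eef_rot: [1.067, 2.954, 0.002]
contact_force: [0.2, -1.1, 6.2]
gripper_width: 0.0329
grasp_force: 40.3
```

Emit:
move_arm([
  [[0,0,0,0,0,0,0.02],[0,0,-0.01,0,0,0,0.02],[0,0,-0.035,0,0,0,0.02],[0,0,-0.07,0,0,0,0.02],[0,0,-0.1,0,0,0,0.02]],
])

```text
time: 24.45
position: [0.5231, 0.449, 0.1083]
eef_rot: [-1.066, -2.955, 0.002]
contact_force: [0.5, 0.6, -0.5]
gripper_width: 0.0329
grasp_force: 39.9
```

```bash
python3 -c "
from h import *
u=np.array([np.cos(2.47),np.sin(2.47)])
go(.607+.032*u[0],-.0045+.032*u[1],.1,2.47)"
```

```text
t 24.45 [0.5231 0.449  0.1083] shift [-0.3221 -0.2962  0.0086] turn [-0.0013 -0.0003 -0.0208] w 0.0329 f [ 0.4981  0.6355 -0.4713]
```

Emit:
move_arm([
  [[-0.014,-0.013,0,0,0,-0.01,0.02],[-0.038,-0.035,0,0,0,-0.02,0.02],[-0.065,-0.06,0,0,0,-0.02,0.02],[-0.092,-0.085,0,0,0,-0.02,0.02],[-0.119,-0.11,0,0,0,-0.02,0.02]],
])

```text
time: 24.87
position: [0.5447, 0.2869, 0.1073]
eef_rot: [1.036, 2.966, -0.001]
contact_force: [0.6, -0.3, -0.6]
gripper_width: 0.0326
grasp_force: 39.9
```

```bash
python3 -c "
from h import *
u=np.array([np.cos(2.47),np.sin(2.47)])
go(.607+.034*u[0],-.0045+.034*u[1],.1,2.47)"
```

```text
t 24.87 [0.5447 0.2869 0.1073] shift [-0.1962 -0.1892  0.0075] turn [-0.0006  0.0004 -0.0006] w 0.0326 f [ 0.5896 -0.2926 -0.6137]
```

Emit:
move_arm([
  [[-0.028,-0.027,0,0,0,0,0.02],[-0.056,-0.054,0,0,0,0,0.02],[-0.084,-0.081,0,0,0,0,0.02],[-0.112,-0.108,0,0,0,0,0.02],[-0.14,-0.135,0,0,0,0,0.02]],
])

```text
time: 25.28
position: [0.5701, 0.0938, 0.1074]
eef_rot: [1.037, 2.966, -0.001]
contact_force: [0.9, 0.2, -0.2]
gripper_width: 0.0324
grasp_force: 39.9
```

Emit:
move_arm([
  [[-0.028,-0.027,0,0,0,0,0.02],[-0.05,-0.048,0,0,0,0,0.02],[-0.056,-0.054,0,0,0,0,0.02],[-0.056,-0.054,0,0,0,0,0.02],[-0.056,-0.054,0,0,0,0,0.02]],
])

```text
time: 25.7
position: [0.5803, 0.0195, 0.1073]
eef_rot: [-1.038, -2.965, -0.002]
contact_force: [-0.3, 0.5, -0.9]
gripper_width: 0.0325
grasp_force: 39.9
```

```bash
python3 -c "
from h import *
u=np.array([np.cos(2.47),np.sin(2.47)])
go(.607+.034*u[0],-.0045+.034*u[1],.012,2.47)
im=env.read_camera('wrist');cv2.imwrite('pics/w12.png',im[:,:,::-1])"
```

```text
t 25.70 [0.5803 0.0195 0.1073] shift [-0.0019 -0.0022  0.0953] turn [ 0.001  -0.0007 -0.0016] w 0.0325 f [-0.2759  0.4661 -0.8697]
```

View pics/w12.png

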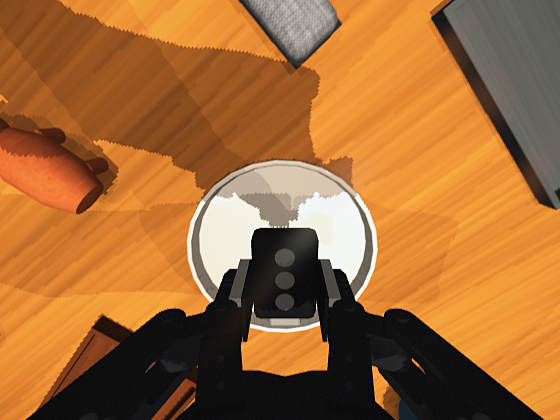

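The dish is clear ahead, and the fob already placed is hidden under the gripper's near side. The planned gap of about 6 mm is enough, so I go down.

Emit:
move_arm([
  [[0,-0.002,0.02,0,0,0,0.02],[0,-0.002,0.042,0,0,0,0.02],[0,-0.002,0.062,0,0,0,0.02],[0,-0.002,0.076,0,0,0,0.02],[0,-0.002,0.083,0,0,0,0.02]],
])

```text
time: 26.17
position: [0.5781, 0.0196, 0.0225]
eef_rot: [-1.031, -2.965, -0.0]
contact_force: [0.4, 0.5, -0.9]
gripper_width: 0.0328
grasp_force: 39.9
```

Emit:
move_arm([
  [[0,0,0.003,0,0,0,0.02],[0,0,0.006,0,0,0,0.02],[0,0,0.009,0,0,0,0.02],[0,0,0.011,0,0,0,0.02],[0,0,0.011,0,0,0,0.02]],
])

```text
time: 26.58
position: [0.5794, 0.0172, 0.0133]
eef_rot: [1.037, 2.965, 0.0]
contact_force: [-0.1, 1.2, -0.2]
gripper_width: 0.0328
grasp_force: 39.9
```

Emit:
move_arm([
  [[0,0,0.001,0,0,0,0.02],[0,0,0.001,0,0,0,0.02],[0,0,0.001,0,0,0,0.02],[0,0,0.001,0,0,0,0.02],[0,0,0.001,0,0,0,0.02]],
])

```text
time: 27.0
position: [0.5793, 0.0172, 0.0122]
eef_rot: [1.037, 2.965, 0.0]
contact_force: [0.0, 0.3, 0.2]
gripper_width: 0.0325
grasp_force: 39.9
```

Emit:
move_arm([
  [[0,0,0.001,0,0,0,0.02],[0,0,0.001,0,0,0,0.02],[0,0,0.001,0,0,0,0.02],[0,0,0.001,0,0,0,0.02],[0,0,0.001,0,0,0,0.02]],
])

```text
time: 27.42
position: [0.5793, 0.0172, 0.012]
eef_rot: [1.037, 2.965, -0.0]
contact_force: [-1.5, -0.3, 6.7]
gripper_width: 0.0326
grasp_force: 40.7
```

Emit:
move_arm([
  [[0,0,-0.001,0,0,0,0.04],[0,0,-0.001,0,0,0,0.052],[0,0,-0.001,0,0,0,0.052],[0,0,-0.01,0,0,0,0.052],[0,0,-0.03,0,0,0,0.052]],
])

```text
time: 27.83
position: [0.5774, 0.0168, 0.0397]
eef_rot: [-1.035, -2.962, 0.004]
contact_force: [-0.4, -0.8, -0.6]
gripper_width: 0.0522
grasp_force: 0.0
```

Emit:
move_arm([
  [[0,0,-0.03,0,0,0,0.06],[0,0,-0.06,0,0,-0.1,0.085],[0.015,0,-0.085,0,0,-0.2,0.085],[0.045,-0.005,-0.09,0,0,-0.3,0.085],[0.08,-0.01,-0.09,0,0,-0.4,0.085]],
])

```text
time: 28.25
position: [0.5125, 0.0593, 0.1336]
eef_rot: [0.425, 3.106, 0.003]
contact_force: [-0.1, 0.5, 0.1]
gripper_width: 0.085
grasp_force: 0.0
```

```bash
python3 -c "
from h import *
go(.4297,.1093,.11,3.2006)"
```

```text
t 28.25 [0.5125 0.0593 0.1336] shift [0.0933 0.0258 0.0231] turn [ 0.002   0.0063 -0.3312] w 0.0850 f [-0.1435  0.483   0.0937]
```

Emit:
move_arm([
  [[0.025,0.007,0,0,0,-0.1,0.085],[0.05,0.014,0,0,0,-0.2,0.085],[0.075,0.021,0,0,0,-0.3,0.085],[0.092,0.026,0,0,0,-0.33,0.085],[0.093,0.026,0,0,0,-0.33,0.085]],
])

```text
time: 28.67
position: [0.4248, 0.1114, 0.1319]
eef_rot: [0.101, -3.139, -0.001]
contact_force: [0.5, -0.4, 0.4]
gripper_width: 0.0851
grasp_force: 0.0
```

Emit:
move_arm([
  [[0,0,0,0,0,0,0.085],[0,0,0,0,0,0,0.085],[0,0,0,0,0,0,0.085],[0,0,0,0,0,0,0.085],[0,0,0,0,0,0,0.085]],
])

```text
time: 29.08
position: [0.4285, 0.1089, 0.131]
eef_rot: [-0.087, 3.14, -0.0]
contact_force: [0.9, -0.7, 0.5]
gripper_width: 0.085
grasp_force: 0.0
```

```bash
python3 -c "
from h import *
go(.4297,.1093,.01,3.2006)
im=env.read_camera('wrist');cv2.imwrite('pics/w13.png',im[:,:,::-1])
K,T=cam('wrist');p=K@(np.linalg.inv(T)@[.4297,.1093,.036,1])[:3];print(p[:2]/p[2])"
```

```text
t 29.08 [0.4285 0.1089 0.131 ] shift [-0.0012  0.0004  0.121 ] turn [-0.0001  0.0004 -0.0037] w 0.0850 f [ 0.8605 -0.7093  0.4868]
[283.666  214.1952]
```

View pics/w13.png

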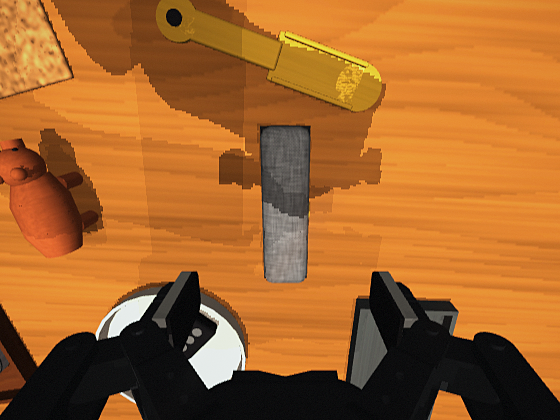

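The case lies at about (286,204), aligned between the fingers and clear of the pig and the yellow thing. That was my 14th picture, so from here I check with numbers only.

Emit:
move_arm([
  [[-0.001,0,0.025,0,0,0,0.085],[-0.001,0,0.05,0,0,0,0.085],[-0.001,0,0.075,0,0,0,0.085],[-0.001,0,0.1,0,0,0,0.085],[-0.001,0,0.112,0,0,0,0.085]],
])

```text
time: 29.55
position: [0.4283, 0.109, 0.0168]
eef_rot: [0.089, -3.138, 0.002]
contact_force: [0.1, -0.2, 0.5]
gripper_width: 0.085
grasp_force: 0.0
```

Emit:
move_arm([
  [[0,0,0.006,0,0,0,0.085],[0,0,0.009,0,0,0,0.075],[0,0,0.009,0,0,0,0.065],[0,0,0.009,0,0,0,0.055],[0,0,0.009,0,0,0,0.045]],
])

```text
time: 29.97
position: [0.4292, 0.1095, 0.0106]
eef_rot: [-0.089, 3.139, 0.0]
contact_force: [0.9, -0.2, 0.9]
gripper_width: 0.0458
grasp_force: 0.0
```

Emit:
move_arm([
  [[0,0,0,0,0,0,0.025],[0,0,0,0,0,0,0.025],[0,0,0,0,0,0,0.025],[0,0,0,0,0,0,0.025],[0,0,0,0,0,0,0.025]],
], squeeze=45)

```text
time: 30.38
position: [0.4292, 0.1094, 0.0108]
eef_rot: [-0.09, 3.139, -0.0]
contact_force: [0.8, -0.3, 6.6]
gripper_width: 0.0393
grasp_force: 46.5
```

Emit:
move_arm([
  [[0,0,0,0,0,0,0.025],[0,0,-0.01,0,0,0,0.025],[0,0,-0.03,0,0,0,0.025],[0,0,-0.06,0,0,0,0.025],[0,0,-0.09,0,0,0,0.025]],
])

```text
time: 30.8
position: [0.428, 0.1094, 0.1009]
eef_rot: [0.091, -3.138, 0.001]
contact_force: [1.3, 0.3, -0.7]
gripper_width: 0.0392
grasp_force: 45.6
```

```bash
python3 -c "
from h import *
go(.623,.2425,.1,3.151)"
```

```text
t 30.80 [0.428  0.1094 0.1009] shift [-0.2024  0.1215  0.0004] turn [-0.0005 -0.002   0.0487] w 0.0392 f [ 1.3432  0.2685 -0.6906]
```

Emit:
move_arm([
  [[-0.015,0.009,0,0,0,0.01,0.025],[-0.042,0.025,0,0,0,0.02,0.025],[-0.07,0.042,0,0,0,0.03,0.025],[-0.1,0.06,0,0,0,0.04,0.025],[-0.13,0.078,0,0,0,0.049,0.025]],
])

```text
time: 31.22
position: [0.555, 0.1949, 0.1003]
eef_rot: [0.012, -3.141, 0.001]
contact_force: [-0.1, -0.1, -2.1]
gripper_width: 0.0394
grasp_force: 45.7
```

```bash
python3 -c "
from h import *
go(.623,.2425,.1,3.151)"
```

```text
t 31.22 [0.555  0.1949 0.1003] shift [-0.0683  0.0471  0.0003] turn [-0.0004 -0.0006 -0.002 ] w 0.0394 f [-0.1068 -0.1464 -2.0988]
```

Emit:
move_arm([
  [[-0.025,0.017,0,0,0,0,0.025],[-0.048,0.033,0,0,0,0,0.025],[-0.064,0.044,0,0,0,0,0.025],[-0.068,0.047,0,0,0,0,0.025],[-0.068,0.047,0,0,0,0,0.025]],
])

```text
time: 31.63
position: [0.6219, 0.2431, 0.0996]
eef_rot: [0.013, -3.141, -0.001]
contact_force: [-0.4, -0.3, -1.3]
gripper_width: 0.0394
grasp_force: 45.7
```

Emit:
move_arm([
  [[0,0,0.015,0,0,0,0.025],[0,0,0.035,0,0,0,0.025],[0,0,0.055,0,0,0,0.025],[0,0,0.067,0,0,0,0.025],[0,0,0.075,0,0,0,0.025]],
])

```text
time: 32.05
position: [0.6196, 0.2402, 0.0225]
eef_rot: [0.014, -3.138, 0.005]
contact_force: [-0.1, -0.1, -1.4]
gripper_width: 0.039
grasp_force: 45.7
```

Emit:
move_arm([
  [[0,0,0.003,0,0,0,0.025],[0,0,0.006,0,0,0,0.025],[0,0,0.008,0,0,0,0.025],[0,0,0.008,0,0,0,0.025],[0,0,0.008,0,0,0,0.025]],
])

```text
time: 32.47
position: [0.6222, 0.2425, 0.0178]
eef_rot: [-0.013, 3.14, 0.001]
contact_force: [0.4, -0.4, -1.3]
gripper_width: 0.0392
grasp_force: 45.7
```

Emit:
move_arm([
  [[0,0,0.001,0,0,0,0.025],[0,0,0.001,0,0,0,0.025],[0,0,0.001,0,0,0,0.025],[0,0,0.001,0,0,0,0.025],[0,0,0.001,0,0,0,0.025]],
])

```text
time: 32.88
position: [0.6218, 0.2423, 0.0162]
eef_rot: [-0.013, 3.141, -0.0]
contact_force: [-0.4, -0.3, -1.9]
gripper_width: 0.0394
grasp_force: 45.7
```

Emit:
move_arm([
  [[0,0,0.001,0,0,0,0.025],[0,0,0.001,0,0,0,0.025],[0,0,0.0015,0,0,0,0.025],[0,0,0.0015,0,0,0,0.025],[0,0,0.0015,0,0,0,0.025]],
])

```text
time: 33.3
position: [0.6219, 0.2424, 0.0159]
eef_rot: [-0.013, 3.141, -0.0]
contact_force: [-2.9, -2.2, 7.6]
gripper_width: 0.0391
grasp_force: 46.9
```

Emit:
move_arm([
  [[0,0,-0.001,0,0,0,0.045],[0,0,-0.001,0,0,0,0.05],[0,0,-0.001,0,0,0,0.05],[0,0,-0.012,0,0,0,0.05],[0,0,-0.035,0,0,0,0.05]],
])

```text
time: 33.72
position: [0.6199, 0.2409, 0.0475]
eef_rot: [0.013, -3.137, 0.005]
contact_force: [-0.1, -0.2, -1.1]
gripper_width: 0.05
grasp_force: 0.0
```

Emit:
move_arm([
  [[0,0,-0.035,0,0,0,0.05],[0,0,-0.07,0,0,0,0.05],[0,0.02,-0.1,0,0,0,0.05],[0.025,0.04,-0.11,0,0,0,0.05],[0.055,0.06,-0.11,0,0,0,0.05]],
])

```text
time: 34.13
position: [0.5693, 0.3038, 0.1641]
eef_rot: [-0.005, 3.134, 0.009]
contact_force: [-0.2, 1.1, -0.5]
gripper_width: 0.0497
grasp_force: 0.0
```

Emit:
move_arm([
  [[0.03,0.02,0,0,0,0,0.05],[0.06,0.04,0,0,0,0,0.05],[0.09,0.06,0,0,0,0,0.05],[0.12,0.08,0,0,0,0,0.05],[0.15,0.1,0,0,0,0,0.05]],
])

```text
time: 34.55
position: [0.414, 0.4014, 0.1604]
eef_rot: [-0.013, 3.141, 0.001]
contact_force: [-0.5, 1.2, -0.2]
gripper_width: 0.0498
grasp_force: 0.0
```

Emit:
move_arm([
  [[0,0,0,0,0,0,0.05],[0,0,0,0,0,0,0.05],[0,0,0,0,0,0,0.05],[0,0,0,0,0,0,0.05],[0,0,0,0,0,0,0.05]],
])

```text
time: 34.97
position: [0.417, 0.3994, 0.1594]
eef_rot: [-0.008, 3.141, -0.001]
contact_force: [0.4, -0.4, 0.5]
gripper_width: 0.05
grasp_force: 0.0
```

```bash
cat > chk.py <<'E'
from h import *
ims={n:env.read_camera(n) for n in('top','scene')}
for n in ims: cv2.imwrite(f'pics/{n}F.png',ims[n][:,:,::-1])
A,B=cam('top'),cam('scene')
def px(k,X):
    K,T=k;p=K@(np.linalg.inv(T)@[*X,1])[:3];return p[:2]/p[2]
def blobs(k,n,c,z,r,f,amin):
    im=ims[n];hsv=cv2.cvtColor(im,cv2.COLOR_RGB2HSV).astype(int);m=f(hsv).astype(np.uint8)
    M=np.zeros_like(m);cv2.circle(M,tuple(int(v) for v in px(k,[*c,z])),r,1,-1);m&=M
    cs,_=cv2.findContours(m,cv2.RETR_EXTERNAL,cv2.CHAIN_APPROX_NONE)
    for q in cs:
        if cv2.contourArea(q)<amin: continue
        P=np.array([plane(k,t,z)[:2] for t in q[:,0]],np.float32);R_=cv2.minAreaRect(P)
        b=cv2.boxPoints(R_);L=max([b[1]-b[0],b[2]-b[1]],key=np.linalg.norm)
        print(n,'px',cen(q).round(1),'xy',np.array(R_[0]).round(4),'size',np.array(R_[1]).round(4),'yaw %.2f'%(np.arctan2(L[1],L[0])%np.pi))
for n,k in(('top',A),('scene',B)):
    print('fobs');blobs(k,n,(.607,-.0045),.014,32 if n=='top' else 28,lambda h:h[...,2]<75,40)
    print('tins');blobs(k,n,(.631,-.245),.02,30 if n=='top' else 26,lambda h:(h[...,1]<90)&(h[...,2]>110),40)
    print('case');blobs(k,n,(.622,.242),.038,45,lambda h:h[...,2]>90,100)
a=cv2.imread('pics/top0.png');d=cv2.absdiff(a,ims['top'][:,:,::-1].copy()).max(2)[205:255,300:332];print('pig region diff>40:',(d>40).sum(),'of',d.size)
E
python3 chk.py
```

```text
fobs
tins
top px [379.4 145.1] xy [ 0.6341 -0.2474] size [0.0566 0.1155] yaw 1.87
case
top px [176. 148.] xy [0.6234 0.2435] size [0.2141 0.2117] yaw 0.79
fobs
scene px [239.6 241.8] xy [ 0.6347 -0.0218] size [0.0388 0.0505] yaw 2.48
scene px [262.2 236.1] xy [0.5831 0.0182] size [0.0375 0.05  ] yaw 2.48
tins
scene px [179.9 205.7] xy [ 0.6299 -0.2499] size [0.0595 0.1149] yaw 1.88
case
scene px [323.  280.3] xy [0.6241 0.2433] size [0.1329 0.0348] yaw 0.02
scene px [323.3 271.7] xy [0.6125 0.2349] size [0.2758 0.2287] yaw 0.45
pig region diff>40: 0 of 1600
```

```bash
cat > c2.py <<'E'
from h import *
A,B=cam('top'),cam('scene')
print('tins top ~.02-.027',tri(A,(379.4,145.1),B,(179.9,205.7)))
im=cv2.imread('pics/topF.png');H=cv2.cvtColor(im,cv2.COLOR_BGR2HSV).astype(int)
m=np.zeros(H.shape[:2],np.uint8);cv2.circle(m,(280,156),26,1,-1);m&=(H[...,2]<110).astype(np.uint8)
m[:]=cv2.morphologyEx(m,cv2.MORPH_CLOSE,np.ones((3,3)))
cs=[c for c in cv2.findContours(m,0,1)[0] if cv2.contourArea(c)>30];print([cen(c) for c in cs])
for c in cs:
    for q in((239.6,241.8),(262.2,236.1)): print('fob',tri(A,cen(c),B,q))
g=(H[110:190,157:202,2]>90).astype(np.uint8);cs=cv2.findContours(g,0,1)[0]
for c in cs:
    if cv2.contourArea(c)>150: q=cen(c)+[157,110];print('case',q,cv2.minAreaRect(c)[1],tri(A,q,B,(323,280.3)))
E
python3 c2.py
```

```text
tins top ~.02-.027 (array([ 0.6327, -0.2455,  0.025 ]), np.float64(0.0016773656538663828))
[array([271.1404, 167.2243]), array([287.7718, 146.2385])]
fob (array([ 0.6021, -0.008 , -0.0112]), np.float64(0.062241130908702945))
fob (array([0.5802, 0.0175, 0.0109]), np.float64(0.0011631190106675946))
fob (array([ 0.6321, -0.0233,  0.0102]), np.float64(0.0011959985138558535))
fob (array([0.6115, 0.0041, 0.0403]), np.float64(0.061719369280915204))
case [179.  149.5] (79.0, 44.0) (array([0.6207, 0.2396, 0.026 ]), np.float64(0.0018367800570556528))
```

Both views agree: the tin lids are at z≈0.025, the fobs' mid-height at z≈0.010 and 32 mm or so from the dish centre, the case is aligned in the tray, and the pig has not moved.

```bash
python3 -c "
from bench import env
print(env.hand_in())"
```

```text
the job is handed in; nothing more can be done
None
```

I put both fobs in the dish, both tins in the box and the glasses case lengthwise in the tray, left the pig where it stood, and handed the job in at about 35 s; my last camera checks put each one flat in its place, but the hand-in gave back no verdict.

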